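# Fetch the case from behind a tin for counting

### The job

In the blue three-lane rack the closed rectangular case with the ribbed lid stands behind one of the tins. Move that tin aside, take the case out and set it on the counting scale, lid up and centred between the two upright stops with its two short ends facing them, and put the tin back upright where it stood. Set things down gently rather than letting them fall, and leave the other tins and what stands behind them as they are.

Things in the scene. Friction and masses are not known exactly. Their poses are not given: they have to be found in the camera images.
- rack: Fixed blue rack, three lanes open on top and in front (-x). Origin on the bench under its middle; x along the lanes to the closed back, y across. Lanes 62 mm wide inside, centred at y +74, 0, -74 mm; walls 12 mm thick, 58 mm high. In each lane a tin (x about -45 mm) and, 4 to 10 mm behind it, a smaller thing (x about +18 mm). Left or right of the robot, the scale on the other side.
- rack_floor (a point): Point on the rack's floor above the rack's origin, 6 mm above the bench; the floor runs from x = -80 mm to the back wall's inner face at +86 mm (some 37 mm free behind the rear things). The bench between rack and scale (at least 0.12 m wide, about y = 0) is clear from x = 0.4 to 0.7 m.
- scale_seat (a point): Centre of the holder of the fixed white counting scale (200 x 200 mm), on its steel platform, 50 mm above the bench. x points from one upright stop to the other. The stops are plates 8 mm thick, 50 mm wide (y), 53 mm high above the platform, inner faces at x = -36 and +36 mm, top 12 mm flared outwards. Open on both y sides: room for fingers there, none at the case's ends.
- case_mid (a point): The case: closed grey box, white lid with three low cross ribs; 60 long (x), 46 wide (y), 40 mm high, 0.12 to 0.26 kg. The point is its centre, 20 mm above its underside. Long side along its lane, 8 mm from the walls: taken out by its short ends. To go between the stops it must be put down and taken again by its long sides.
- tin1_mid (a point): Plain steel tin with a flat lid: closed cylinder 52 mm in diameter, 88 mm high, 0.2 to 0.45 kg, loose, upright at the front of a lane on the rack's 6 mm floor; its top is 36 mm above the lane walls. One of three identical tins, one per lane: tin1 at y +74, tin2 at 0, tin3 at -74 mm. The point is its centre, 44 mm above its foot; z is its axis; its yaw means nothing.
- tin2_mid (a point): Plain steel tin with a flat lid: closed cylinder 52 mm in diameter, 88 mm high, 0.2 to 0.45 kg, loose, upright at the front of a lane on the rack's 6 mm floor; its top is 36 mm above the lane walls. One of three identical tins, one per lane: tin1 at y +74, tin2 at 0, tin3 at -74 mm. The point is its centre, 44 mm above its foot; z is its axis; its yaw means nothing.
- tin3_mid (a point): Plain steel tin with a flat lid: closed cylinder 52 mm in diameter, 88 mm high, 0.2 to 0.45 kg, loose, upright at the front of a lane on the rack's 6 mm floor; its top is 36 mm above the lane walls. One of three identical tins, one per lane: tin1 at y +74, tin2 at 0, tin3 at -74 mm. The point is its centre, 44 mm above its foot; z is its axis; its yaw means nothing.
- minibin_mid (a point): Bystander behind another tin: small open grey bin, 56 x 46 x 34 mm; the point is its centre, 17 mm above its underside.
- pot_mid (a point): Bystander behind another tin: low round grey pot, 48 mm in diameter, 34 mm high; the point is its centre, 17 mm above its underside.

How it is judged:
On the way, in this order (a step that is already met when the one before it is completed fails the run):
1. a tin has been taken out of the rack (distance of any of tin1_mid, tin2_mid, tin3_mid from where it was at the start of the episode above 0.07 m), for 0.2 s.
2. the case has been taken out of its lane (distance of case_mid from where it was at the start of the episode above 0.12 m), for 0.2 s.
At the end, for the whole second after the job is handed in: The case rests lid up on the scale's platform between the stops: its centre within 9 mm of the seat along x and 13 mm along y, its long axis within 0.17 rad of the seat's x, level. All three tins stand upright within 15 mm of where they stood at the start. All at rest (x of case_mid in the frame of scale_seat between -0.009 and 0.009 m and y of case_mid in the frame of scale_seat between -0.013 and 0.013 m and z of case_mid in the frame of scale_seat between 0.016 and 0.024 m and angle between the x axis of case_mid and the x axis of scale_seat, either way round below 0.17 rad and angle between each of case_mid, tin1_mid, tin2_mid, tin3_mid's own z axis and vertical below 0.08 rad and linear speed of each of case, tin1, tin2, tin3 below 0.02 m/s and distance of each of tin1_mid, tin2_mid, tin3_mid from where it was at the start of the episode below 0.015 m); the robot touches nothing.
It fails at once if the case is let fall (moves faster than 0.4 m/s while not held: a drop of more than about 8 mm) (linear speed of case above 0.4 m/s and contact force between the fingers and case below 0.05 N).
It fails at once if a tin is let fall (moves faster than 0.4 m/s while not held) ((linear speed of tin1 above 0.4 m/s and contact force between the fingers and tin1 below 0.05 N) or (linear speed of tin2 above 0.4 m/s and contact force between the fingers and tin2 below 0.05 N) or (linear speed of tin3 above 0.4 m/s and contact force between the fingers and tin3 below 0.05 N)).
It fails at once if the small bin or the round pot is moved by more than 15 mm (distance of any of minibin_mid, pot_mid from where it was at the start of the episode above 0.015 m).
It fails at once if a tin that stands before the small bin or the round pot is moved by more than 20 mm ((y of minibin_mid in the frame of rack between 0.044 and 0.104 m and distance of tin1_mid from where it was at the start of the episode above 0.02 m) or (y of minibin_mid in the frame of rack between -0.03 and 0.03 m and distance of tin2_mid from where it was at the start of the episode above 0.02 m) or (y of minibin_mid in the frame of rack between -0.104 and -0.044 m and distance of tin3_mid from where it was at the start of the episode above 0.02 m) or (y of pot_mid in the frame of rack between 0.044 and 0.104 m and distance of tin1_mid from where it was at the start of the episode above 0.02 m) or (y of pot_mid in the frame of rack between -0.03 and 0.03 m and distance of tin2_mid from where it was at the start of the episode above 0.02 m) or (y of pot_mid in the frame of rack between -0.104 and -0.044 m and distance of tin3_mid from where it was at the start of the episode above 0.02 m)).
It also fails if it takes over 72 s, if anything falls off the work surface, if the arm or the gripper's body presses on something with over 40 N, if the wrist force passes 120 N, or if a joint passes its speed limit or range.

### The arm

A 6-joint arm with a two-finger parallel gripper is mounted at the origin on the work surface. World frame = base frame: x ahead of the robot, y to its left, z up, the work surface at z = 0. Lengths are in m, angles in rad, forces in N, time in s.
With the tool pointing down it reaches from about 0.25 to 0.725 m from the base axis. Payload 4 kg.
Tool frame: the origin (TCP) lies midway between the tips of the shut fingers; the grasp point (between the pads) lies 19 mm behind it; z points along the fingers, y is the direction in which the jaws open and shut (so a half turn about z gives the same grasp; the last joint's range is limited). The gripper opens to 85 mm and grips with 20 to 120 N. Pads are 22 mm wide; open, the fingers measure 114 mm over their backs; the gripper's body (76 mm by 85 mm) begins 54 mm behind the grasp point. The pads swing forward as they close: fully open they stand 13 mm farther back than shut.
Start: joints at [-1.143, 0.241, 0.005, 1.335, 0, 1.571], TCP at [0.207, -0.455, 0.231] pointing down, gripper open.
Joint ranges: [-2.72, 2.72], [-1.05, 1.87], [-1.09, 1.28], [-1.99, 2.15], [-1.42, 1.44], [-3.14, 3.14]. Speed limits (rad/s): [2.79, 2.79, 3.14, 3.14, 3.14, 3.14].

### API

Orientations are given as a unit quaternion [w, x, y, z].
In Python, from workcell import get_state, eyes, ctrl gives the robot as it stands.
- The arm moves only by the shell command python3 -m pendant 'ROWS' [FORCE]. ROWS is JSON, a list that holds one entry, the list of rows, each a list of 7 numbers: the shift along the tool's x, y, z in m, then the turn, a rotation vector about the tool's x, y, z in rad, then the opening, from 0 (shut) to 1 (fully open). In form: [[[tx, ty, tz, rx, ry, rz, claw], ...]]. A call has 1 to 12 rows; each row is the pose to reach, as a shift and turn from the pose commanded when the call began, along the tool's axes at that moment; what a row does not reach only later rows make up. A row lasts 1/10 s, in which the tool goes at most 50 mm and 8.59 degrees, less where a joint would pass 70% of its speed; a pose out of reach is approached as far as the arm can. A call with a gripper value outside its range is refused whole. The fingers move at their own pace and stop on an object; FORCE is the grip in N (left out, the last holds). Time passes only in rows, so rows that repeat a pose let the fingers close. It gives the time, the measured TCP pose, the force and the opening at its end, in the units of the state.
- get_state(): the state, without advancing time (a new reading comes with each control period).
- eyes.get_image(name): name is "scene" or "top" or "wrist"; returns (picture, depth): 480x640x3 uint8, blue, green, red; 480x640 float32, m along the optical axis (not along the pixel's ray), 0 where there is no reading.
- eyes.camera_params(name): a dict with "K" (3x3 intrinsics, pixels), "world_from_camera" (4x4, takes a point from camera to world coordinates). Camera axes: x right, y down, z forward; pixel columns grow to the right and rows downward; lengths in m; the calibration is good to about 2 mm. The wrist camera is an equidistant fisheye: a pixel r from the principal point sees the ray r / f radians off the axis. A picture is of the moment at which its call begins: read the wrist's pose just before it. camera_params takes no time and is no camera call; for the wrist camera it gives the pose at the moment of the call.
- ctrl.close_job(): hands the job in, once; it reports no verdict.
Trained networks look in the newest picture that a camera, given by its name, has taken for a name from the list of things; names that differ only in an ending like _2 or _b are one class to them, and where a whole thing is asked for, a point or a joint stands for the part that bears it (a point fixed in the world has none). Each returns a list of dicts, best first, with "p" (0 to 1); they miss things now and then, are a little off and sometimes report something else, mostly with a low value. They report only what shows in the picture. A call takes as long as a camera call.
- eyes.cut_out(label, camera): "pixels" (480x640 bool, what is visible of it) and "rect" ([centre column, centre row, width, height] as shares, 0 to 1, of the picture: columns of its width, rows of its height, round what is visible of it).
- eyes.mark_of(label, camera): "xy" ([column, row] as shares, 0 to 1, of the picture: columns of its width, rows of its height: a listed point, or the origin of a listed thing).
The state is a dict: "time": time; "qpos": joint angles; "qvel": joint speeds; "joint_efforts": joint torques, N m; "eef_pos": TCP position; "orientation": TCP orientation; "wrist_force": force on the tool from outside, world axes, zero at the start; "moment": the same for the moment, N m; "opening": finger opening in m.
Only numpy, scipy, OpenCV 4.12 (cv2) and the standard library are available. Lean on these libraries where they do the work, as an engineer would, in place of code of your own. Each camera call takes 0.05 s, during which the arm holds its last target.

## Working session

There is one attempt and no reset: what is moved stays moved. The work goes in short steps, Python scripts to look and compute and a shell command to move; the robot and the scene stay as the last step left them, time stands still between calls to the robot, and variables do not carry over. Pictures are saved under pics/ and viewed, and the job is handed in when it is done.

```bash
ls; mkdir -p pics; python3 - <<'E'
from workcell import get_state, eyes, ctrl
import cv2,numpy as np
s=get_state();print(s)
for n in("scene","top","wrist"):
    im,d=eyes.get_image(n);cv2.imwrite(f"pics/{n}0.png",im);np.save(f"pics/{n}0.npy",d)
    p=eyes.camera_params(n);print(n,np.round(p["K"],1).tolist(),np.round(p["world_from_camera"],3).tolist())
E
```

```text
pics
{'time': 0.0, 'qpos': array([-1.14301185e+00,  2.41394311e-01,  3.69034771e-03,  1.33522297e+00,
        1.38168870e-05,  1.57079892e+00]), 'qvel': array([ 0.00022962,  0.00119345, -0.00023933, -0.00094959, -0.00024681,
        0.00274434]), 'joint_efforts': array([ 3.79860730e-04, -3.72320402e+01,  2.52406508e+01,  1.69039622e-02,
        1.31734197e-05,  1.37895551e-06]), 'eef_pos': array([ 0.20715876, -0.45434299,  0.23040938]), 'orientation': array([-1.04249153e-03,  9.77211854e-01,  2.12263650e-01, -2.19376573e-04]), 'wrist_force': array([ 0.73048139, -0.11395525, -0.27557762]), 'moment': array([ 0.04408156, -0.03242941,  0.00942537]), 'opening': 0.08527902216720944}
scene [[475.2, 0.0, 312.3], [0.0, 475.2, 233.6], [0.0, 0.0, 1.0]] [[0.355, 0.721, -0.595, 0.96], [0.935, -0.273, 0.226, -0.17], [0.001, -0.636, -0.771, 0.655], [0.0, 0.0, 0.0, 1.0]]
top [[524.1, 0.0, 322.3], [0.0, 524.1, 240.7], [0.0, 0.0, 1.0]] [[-0.005, -0.999, 0.04, 0.479], [-1.0, 0.005, -0.008, -0.002], [0.008, -0.04, -0.999, 1.129], [0.0, 0.0, 0.0, 1.0]]
wrist [[371.6, 0.0, 319.5], [0.0, 371.6, 231.6], [0.0, 0.0, 1.0]] [[0.416, -0.865, -0.282, 0.279], [-0.91, -0.395, -0.128, -0.421], [-0.001, 0.31, -0.951, 0.373], [0.0, 0.0, 0.0, 1.0]]
```

View pics/scene0.png

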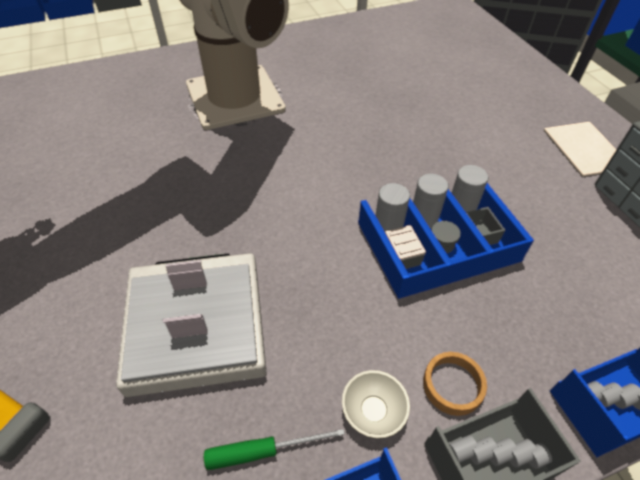

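View pics/top0.png

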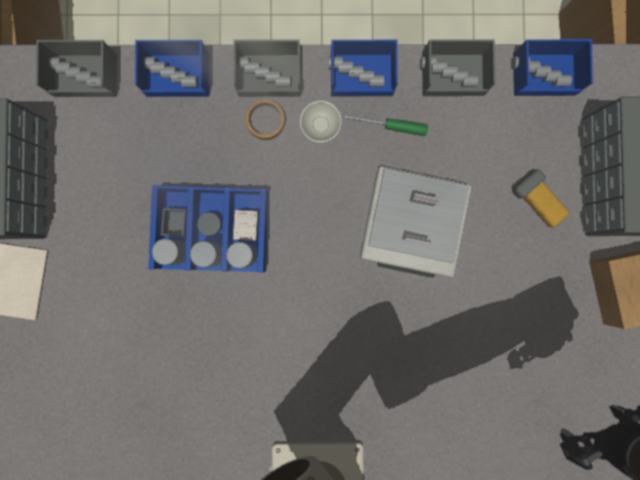

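View pics/wrist0.png

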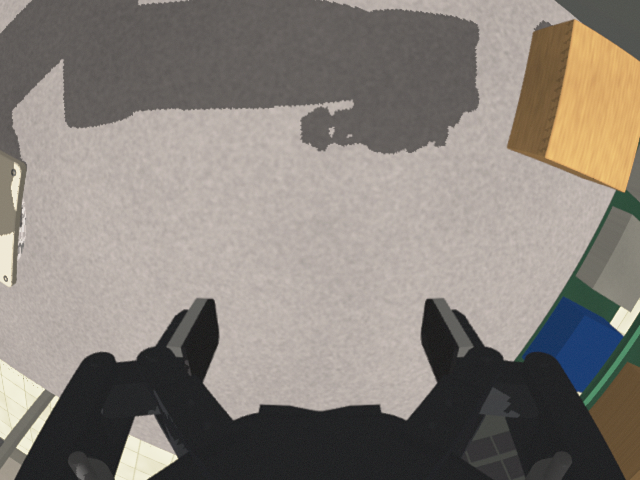

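```bash
cat > h.py <<'E'
from workcell import get_state, eyes, ctrl
import cv2,numpy as np
from scipy.spatial.transform import Rotation as R
def ray(cam,u,v,p=None):
    p=p or eyes.camera_params(cam);K=np.array(p["K"]);T=np.array(p["world_from_camera"])
    x=(u-K[0,2])/K[0,0];y=(v-K[1,2])/K[1,1]
    if cam=="wrist":
        r=np.hypot(x,y);d=np.array([np.sin(r)*x/max(r,1e-9),np.sin(r)*y/max(r,1e-9),np.cos(r)])
    else: d=np.array([x,y,1.0])
    return T[:3,3],T[:3,:3]@d
def atz(cam,u,v,z,p=None):
    o,d=ray(cam,u,v,p);return o+d*(z-o[2])/d[2]
def cloud(cam,d,p=None):
    p=p or eyes.camera_params(cam);K=np.array(p["K"]);T=np.array(p["world_from_camera"])
    v,u=np.mgrid[:480,:640];x=(u-K[0,2])/K[0,0];y=(v-K[1,2])/K[1,1]
    if cam=="wrist":
        r=np.hypot(x,y)+1e-9;s=np.tan(r)/r;x=x*s;y=y*s
    P=np.stack([x*d,y*d,d],-1);return P@T[:3,:3].T+T[:3,3]
E
python3 - <<'E'
from h import *
Z=dict(rack_floor=.006,scale_seat=.05,case_mid=.026,tin1_mid=.05,tin2_mid=.05,tin3_mid=.05,minibin_mid=.023,pot_mid=.023)
for c in("top","scene"):
  for l,z in Z.items():
    for m in eyes.mark_of(l,c)[:3]:
        u,v=m["xy"][0]*640,m["xy"][1]*480
        print(c,l,round(m["p"],2),round(u),round(v),atz(c,u,v,z).round(3)[:2])
E
```

```text
top rack_floor 0.93 213 233 [0.541 0.222]
top scale_seat 0.72 417 221 [ 0.563 -0.207]
top scale_seat 0.47 245 227 [0.552 0.147]
top case_mid 0.64 248 225 [0.557 0.145]
top tin1_mid 0.89 168 250 [0.506 0.305]
top tin1_mid 0.6 210 231 [0.544 0.219]
top tin2_mid 0.56 203 253 [0.499 0.234]
top tin3_mid 0.93 243 257 [0.49  0.151]
top tin3_mid 0.67 209 232 [0.541 0.221]
top minibin_mid 0.91 177 222 [0.565 0.294]
top pot_mid 0.81 215 223 [0.561 0.215]
scene rack_floor 0.79 434 237 [0.544 0.218]
scene rack_floor 0.45 468 191 [0.466 0.337]
scene scale_seat 0.88 194 313 [ 0.572 -0.206]
scene case_mid 0.93 402 250 [0.561 0.141]
scene tin1_mid 0.78 466 194 [0.505 0.294]
scene tin2_mid 0.68 426 204 [0.502 0.216]
scene tin2_mid 0.35 464 191 [0.497 0.296]
scene tin3_mid 0.83 387 211 [0.493 0.146]
scene minibin_mid 0.83 480 228 [0.564 0.294]
```

The top picture shows the rack on the left. The white ribbed case is in its right-hand lane at about (245,225), with tin3 in front of it at (240,256). The pot is in the middle lane and the bin in the left lane. The scale is on the right at (417,220), turned slightly. Next I'll refine these positions from depth.

```bash
python3 - <<'E'
from h import *
for c in("top","scene"):
    d=np.load(f"pics/{c}0.npy");P=cloud(c,d);ok=d>0
    im=cv2.imread(f"pics/{c}0.png").astype(int)
    X,Y,Zz=P[...,0],P[...,1],P[...,2]
    b=ok&(X>.3)&(X<.7)
    print(c,"bench z",np.median(Zz[ok&(abs(Y)<.05)&(X>.42)&(X<.6)]))
    # tins
    m=b&(Y>.05)&(Zz>.085)&(Zz<.105)&(Y<.4)
    n,L,S,C=cv2.connectedComponentsWithStats(m.astype(np.uint8))
    for i in range(1,n):
        if S[i,4]>30:
            q=P[L==i];(cx,cy),r=cv2.minEnclosingCircle(q[:,:2].astype(np.float32));print("tin",S[i,4],round(cx,4),round(cy,4),round(r,4),np.median(q[:,2]).round(4),q[:,:2].mean(0).round(4))
    # blue rack
    m=b&(Y>.05)&(Zz>.05)&(Zz<.066)&(im[...,0]>im[...,2]+60)
    rr=cv2.minAreaRect(P[m][:,:2].astype(np.float32));print("rack rect",m.sum(),rr)
    # case
    m=b&(Y>.1)&(Y<.19)&(Zz>.038)&(Zz<.055)&(im.min(-1)>150)&(X>.5)
    print("case",m.sum(),cv2.minAreaRect(P[m][:,:2].astype(np.float32)),P[m].mean(0).round(4))
    m=b&(Y<-.05)&(Y>-.35)&(Zz>.035)&(Zz<.058)
    print("scale",m.sum(),cv2.minAreaRect(P[m][:,:2].astype(np.float32)),P[m].mean(0).round(4))
    m=b&(Y<-.1)&(Y>-.35)&(Zz>.07)&(Zz<.115)
    n,L,S,C=cv2.connectedComponentsWithStats(m.astype(np.uint8))
    for i in range(1,n):
        if S[i,4]>10:
            q=P[L==i];print("stop",S[i,4],cv2.minAreaRect(q[:,:2].astype(np.float32)),q.mean(0).round(4),q[:,2].max())
E
```

```text
top bench z 0.00024178061790069982
tin 557 0.5017 0.2998 0.0265 0.0942 [0.5014 0.2984]
tin 546 0.4973 0.2246 0.0267 0.0943 [0.4963 0.2237]
tin 536 0.4943 0.1529 0.0258 0.0942 [0.4943 0.1523]
rack rect 1775 ((0.5487921237945557, 0.2242494523525238), (0.23304596543312073, 0.16873426735401154), 88.12298583984375)
case 562 ((0.5571224689483643, 0.14880263805389404), (0.045396603643894196, 0.056731101125478745), 88.90483856201172) [0.5578 0.1494 0.0442]
scale 8645 ((0.5599051117897034, -0.20716184377670288), (0.1995369791984558, 0.20700177550315857), 77.96138000488281) [ 0.5606 -0.2052  0.0474]
stop 210 ((0.6039303541183472, -0.21662572026252747), (0.050113432109355927, 0.012026621960103512), 77.58849334716797) [ 0.6031 -0.2156  0.0953] 0.10711774403981011
stop 141 ((0.5228359699249268, -0.1994304656982422), (0.05019363760948181, 0.011367641389369965), 77.76324462890625) [ 0.5228 -0.1981  0.099 ] 0.10732443817011039
scene bench z -0.0005649514570513214
tin 574 0.5024 0.2978 0.0267 0.0928 [0.5048 0.295 ]
tin 601 0.4976 0.2219 0.0265 0.0929 [0.5    0.2203]
tin 632 0.4949 0.1504 0.0268 0.093 [0.4979 0.1492]
rack rect 3031 ((0.5499091148376465, 0.22190988063812256), (0.23515817523002625, 0.17181017994880676), 87.72213745117188)
case 759 ((0.5572206377983093, 0.14687243103981018), (0.046646833419799805, 0.06048298254609108), 86.39151000976562) [0.5593 0.1458 0.0432]
scale 14549 ((0.5611394047737122, -0.20928654074668884), (0.1991644650697708, 0.20677489042282104), 77.99356079101562) [ 0.5831 -0.2122  0.0475]
stop 685 ((0.5234659910202026, -0.20139577984809875), (0.05052134394645691, 0.012896713800728321), 76.96243286132812) [ 0.5256 -0.2014  0.0903] 0.10636883441473244
stop 529 ((0.607241153717041, -0.21877732872962952), (0.05043039843440056, 0.011507107876241207), 83.93887329101562) [ 0.6068 -0.218   0.0884] 0.10571792412019232
```

```bash
python3 - <<'E'
import cv2
im=cv2.imread("pics/top0.png")
a=cv2.resize(im[170:290,140:280],None,fx=4,fy=4,interpolation=cv2.INTER_CUBIC)
cv2.imwrite("pics/c1.png",a)
b=cv2.resize(im[155:285,350:490],None,fx=4,fy=4,interpolation=cv2.INTER_CUBIC)
cv2.imwrite("pics/c2.png",b)
E
```

```text
(no output)
```

View pics/c1.png

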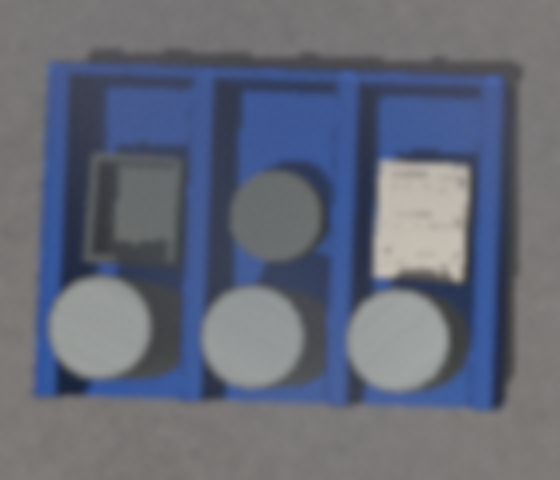

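View pics/c2.png

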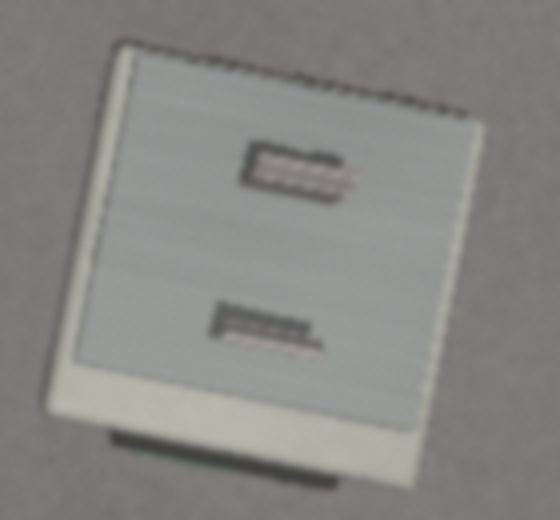

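```bash
cat >> h.py <<'E'
def go(x,y,z,yaw_deg):
    s=get_state();q=s["orientation"];r=R.from_quat([q[1],q[2],q[3],q[0]]);a=np.radians(yaw_deg)
    t=R.from_matrix(np.array([[np.cos(a),np.sin(a),0],[np.sin(a),-np.cos(a),0],[0,0,-1]]))
    m=r.as_matrix()
    print("t",round(s["time"],2),"pos",s["eef_pos"].round(4),"yaw",np.degrees(np.arctan2(m[1,0],m[0,0])).round(2),"tilt",(m[:2,2]).round(3),"F",s["wrist_force"].round(1),"open",round(s["opening"],4),"j",s["qpos"].round(2))
    print("shift",m.T.dot(np.array([x,y,z])-s["eef_pos"]).round(4),"rot",(r.inv()*t).as_rotvec().round(3))
E
python3 -c "
from h import *
go(.4945,.1515,.22,88.1)"
```

```text
t 0.95 pos [ 0.2074 -0.4549  0.2313] yaw 24.51 tilt [0. 0.] F [-0.2 -0.  -0.1] open 0.0855 j [-1.14  0.24  0.    1.34  0.    1.57]
shift [ 0.5128 -0.4327  0.0113] rot [-0.   -0.   -1.11]
```

```bash
python3 -m pendant '[[[0.043,-0.036,0.001,0,0,-0.09,1],[0.085,-0.072,0.002,0,0,-0.18,1],[0.128,-0.108,0.003,0,0,-0.28,1],[0.171,-0.144,0.004,0,0,-0.37,1],[0.214,-0.18,0.005,0,0,-0.46,1],[0.256,-0.216,0.006,0,0,-0.55,1],[0.299,-0.252,0.007,0,0,-0.65,1],[0.342,-0.288,0.008,0,0,-0.74,1],[0.385,-0.325,0.009,0,0,-0.83,1],[0.427,-0.36,0.01,0,0,-0.92,1],[0.47,-0.397,0.011,0,0,-1.02,1],[0.513,-0.433,0.011,0,0,-1.11,1]]]'
python3 -m pendant '[[[0,0,0,0,0,0,1],[0,0,0,0,0,0,1],[0,0,0,0,0,0,1]]]'
python3 - <<'E'
from h import *
go(.4945,.1515,.055,88.1)
p=eyes.camera_params("wrist")
im,d=eyes.get_image("wrist");cv2.imwrite("pics/w1.png",im)
P=cloud("wrist",d,p);X,Y,Z=P[...,0],P[...,1],P[...,2]
m=(d>0)&(Z>.086)&(Z<.102)&(X>.4)&(X<.56)&(Y>.08)&(Y<.35)
n,L,S,C=cv2.connectedComponentsWithStats(m.astype(np.uint8))
for i in range(1,n):
  if S[i,4]>100:
    q=P[L==i];print(S[i,4],cv2.minEnclosingCircle(q[:,:2].astype(np.float32)),q.mean(0).round(4))
b,g,r=[im[...,k].astype(int) for k in range(3)]
m=(d>0)&(Z>.038)&(Z<.056)&(X>.5)&(X<.62)&(Y>.1)&(Y<.2)&(b<r+40)
q=P[m];print("case",m.sum(),cv2.minAreaRect(q[:,:2].astype(np.float32)),q.mean(0).round(4))
E
```

```text
time: 2.15
eef_pos: [0.4646, 0.0895, 0.2212]
orientation: [0.0, 0.717, 0.697, 0.0]
wrist_force: [0.6, -1.4, 0.9]
opening: 0.0856
time: 2.45
eef_pos: [0.4635, 0.0867, 0.2208]
orientation: [-0.0, 0.719, 0.695, -0.0]
wrist_force: [-0.2, -0.3, 0.1]
opening: 0.0852
t 2.45 pos [0.4635 0.0867 0.2208] yaw 88.06 tilt [-0.001 -0.   ] F [-0.2 -0.3  0.1] open 0.0852 j [ 0.19  0.19 -0.09  1.29 -0.    1.79]
shift [0.0659 0.0289 0.1658] rot [-0.001  0.    -0.001]
3814 ((0.49391648173332214, 0.2242353856563568), 0.026279576122760773) [0.4933 0.2234 0.0938]
3854 ((0.49176618456840515, 0.15279971063137054), 0.026312239468097687) [0.4913 0.1531 0.0939]
case 3284 ((0.5439856052398682, 0.15561604499816895), (0.08307865262031555, 0.09136306494474411), 2.4066905975341797) [0.5535 0.1489 0.0438]
```

View pics/w1.png

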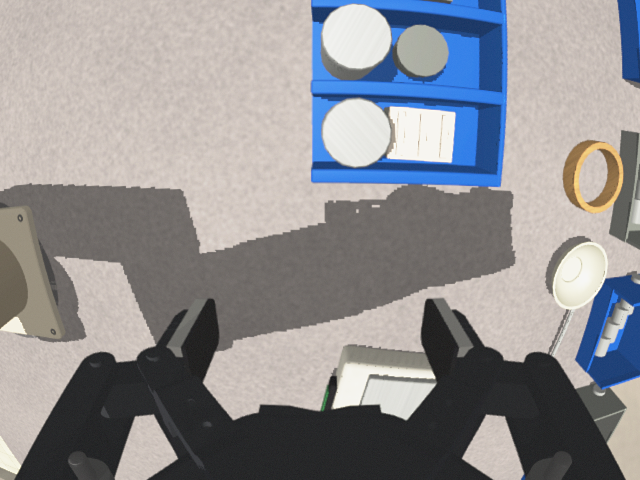

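The wrist view agrees with the top view: tin3 is at (357,132) with the case right behind it at (421,135). I'll move over the tin and go down with the jaws along the lane.

```bash
python3 -m pendant '[[[0.035,0.014,0,0,0,0,1],[0.066,0.029,0.01,0,0,0,1],[0.066,0.029,0.04,0,0,0,1],[0.066,0.029,0.08,0,0,0,1],[0.066,0.029,0.12,0,0,0,1],[0.066,0.029,0.145,0,0,0,1],[0.066,0.029,0.157,0,0,0,1],[0.066,0.029,0.165,0,0,0,1],[0.066,0.029,0.165,0,0,0,1]]]'
python3 -c "
from h import *
go(.4935,.152,.055,88.1)
p=eyes.get_image('scene')[0];cv2.imwrite('pics/s1.png',p)
p=eyes.get_image('wrist')[0];cv2.imwrite('pics/w2.png',p)"
```

```text
time: 3.4
eef_pos: [0.4954, 0.1516, 0.0561]
orientation: [-0.0, 0.719, 0.695, -0.0]
wrist_force: [-0.4, 0.9, -0.2]
opening: 0.0853
t 3.4 pos [0.4954 0.1516 0.0561] yaw 88.03 tilt [-0. -0.] F [-0.4  0.9 -0.2] open 0.0853 j [ 0.3   0.42 -0.23  0.92  0.    1.9 ]
shift [ 0.0003 -0.0019  0.0011] rot [-0.     0.    -0.001]
```

View pics/s1.png

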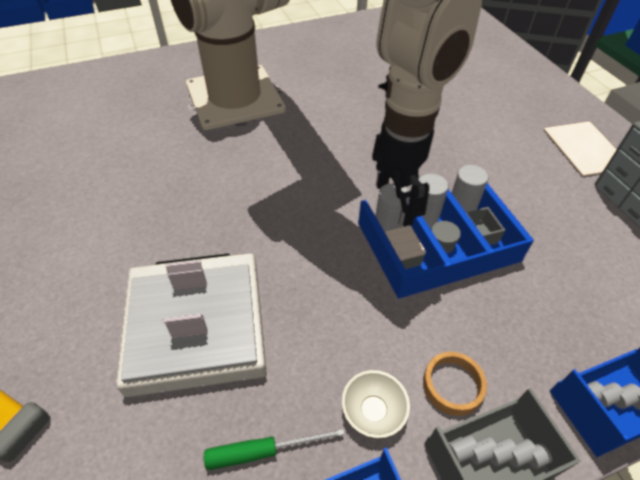

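View pics/w2.png

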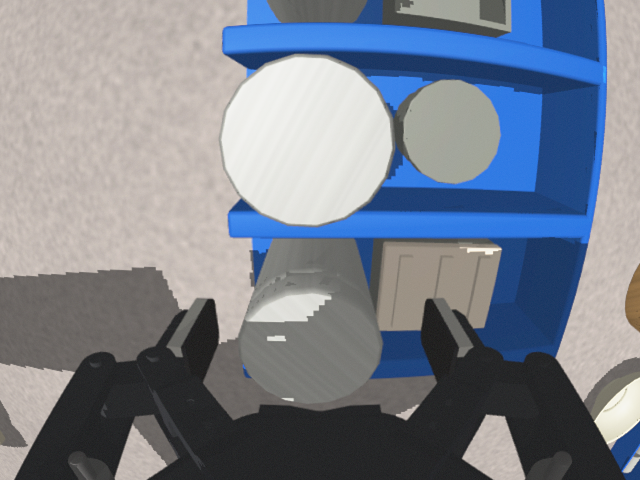

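Tin3's lid is at (311,345), about 2 mm left of the midpoint of the jaws, and the fingers are clear of the case. I'll centre on it and close.

```bash
python3 -m pendant '[[[0,-0.002,0.001,0,0,0,1],[0,-0.002,0.001,0,0,0,0.8],[0,-0.002,0.001,0,0,0,0.6],[0,-0.002,0.001,0,0,0,0.4],[0,-0.002,0.001,0,0,0,0.2],[0,-0.002,0.001,0,0,0,0.2],[0,-0.002,0.001,0,0,0,0.2],[0,-0.002,0.001,0,0,0,0.2]]]' 50
```

```text
time: 4.3
eef_pos: [0.4933, 0.1526, 0.0558]
orientation: [0.0, 0.719, 0.695, 0.0]
wrist_force: [-1.9, -1.3, 5.3]
opening: 0.0507
```

```bash
python3 -m pendant '[[[0,0,-0.005,0,0,0,0.2],[0,0,-0.015,0,0,0,0.2],[0,0,-0.03,0,0,0,0.2],[0,0,-0.05,0,0,0,0.2],[0,0,-0.07,0,0,0,0.2],[0,0,-0.085,0,0,0,0.2],[0,0,-0.085,0,0,0,0.2],[0,0,-0.085,0,0,0,0.2]]]'
python3 -c "
from h import *
go(.43,.005,.1358,88.1)
p=eyes.get_image('wrist')[0];cv2.imwrite('pics/w3.png',p)"
```

```text
time: 5.1
eef_pos: [0.4931, 0.1523, 0.1399]
orientation: [0.0, 0.719, 0.695, 0.0]
wrist_force: [-0.5, 0.4, -4.2]
opening: 0.0508
t 5.1 pos [0.4931 0.1523 0.1399] yaw 88.11 tilt [ 0. -0.] F [-0.5  0.4 -4.2] open 0.0508 j [ 0.3   0.33 -0.12  1.12 -0.    1.9 ]
shift [-0.1493 -0.0582  0.0041] rot [0. 0. 0.]
```

View pics/w3.png

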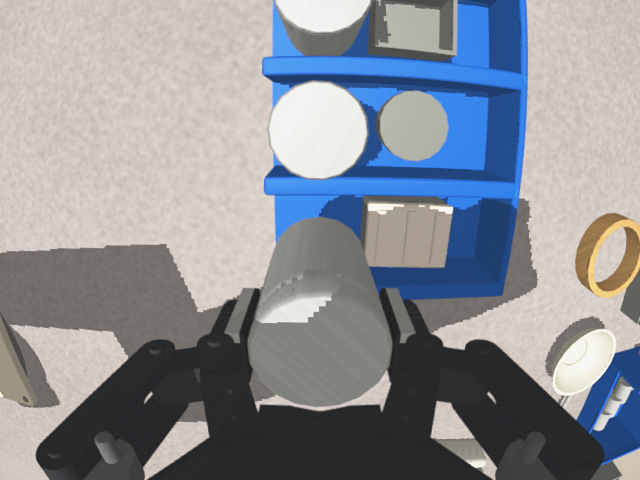

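The tin is held upright and is clear of the rack. I'll carry it to the clear bench.

```bash
python3 -m pendant '[[[-0.01,-0.004,0,0,0,0,0.2],[-0.03,-0.012,0,0,0,0,0.2],[-0.055,-0.022,0,0,0,0,0.2],[-0.085,-0.033,0,0,0,0,0.2],[-0.115,-0.045,0,0,0,0,0.2],[-0.135,-0.053,0.01,0,0,0,0.2],[-0.147,-0.058,0.03,0,0,0,0.2],[-0.15,-0.058,0.05,0,0,0,0.2],[-0.15,-0.058,0.067,0,0,0,0.2],[-0.15,-0.058,0.08,0,0,0,0.2],[-0.15,-0.058,0.086,0,0,0,0.2],[-0.15,-0.058,0.0875,0,0,0,0.2]]]'
python3 -m pendant '[[[0,0,0.001,0,0,0,0.2],[0,0,0.002,0,0,0,0.2],[0,0,0.003,0,0,0,0.2],[0,0,0.003,0,0,0,0.2]]]'
```

```text
time: 6.35
eef_pos: [0.4289, 0.0041, 0.0514]
orientation: [-0.001, 0.719, 0.695, -0.001]
wrist_force: [-0.4, -0.4, -3.1]
opening: 0.0506
time: 6.75
eef_pos: [0.4307, 0.0044, 0.0498]
orientation: [0.0, 0.719, 0.695, 0.0]
wrist_force: [-0.3, -0.8, -3.7]
opening: 0.0508
```

```bash
python3 -m pendant '[[[0,0,0.0005,0,0,0,0.2],[0,0,0.001,0,0,0,0.2],[0,0,0.001,0,0,0,0.2]]]'
```

```text
time: 7.05
eef_pos: [0.4307, 0.0044, 0.0497]
orientation: [0.0, 0.719, 0.695, 0.0]
wrist_force: [-3.6, 0.2, 7.7]
opening: 0.0508
```

```bash
python3 -m pendant '[[[0,0,0,0,0,0,0.66],[0,0,0,0,0,0,0.72],[0,0,0,0,0,0,0.85],[0,0,0,0,0,0,1],[0,0,0,0,0,0,1],[0,0,-0.02,0,0,0,1],[0,0,-0.06,0,0,0,1],[0,0,-0.1,0,0,0,1],[0,0,-0.13,0,0,0,1],[0,0,-0.13,0,0,0,1]]]'
python3 - <<'E'
from h import *
go(.557,.148,.20,88.1)
p=eyes.camera_params("wrist")
im,d=eyes.get_image("wrist");cv2.imwrite("pics/w4.png",im)
im,d=eyes.get_image("top");cv2.imwrite("pics/t4.png",im)
P=cloud("top",d);X,Y,Z=P[...,0],P[...,1],P[...,2]
m=(d>0)&(Z>.038)&(Z<.054)&(X>.5)&(X<.6)&(Y>.115)&(Y<.19)&(im.min(-1)>100)
q=P[m];print("case",m.sum(),cv2.minAreaRect(q[:,:2].astype(np.float32)),q.mean(0).round(4))
E
```

```text
time: 8.05
eef_pos: [0.4335, 0.0044, 0.1828]
orientation: [0.003, 0.719, 0.695, 0.003]
wrist_force: [-0.3, 0.1, 0.0]
opening: 0.0851
t 8.05 pos [0.4335 0.0044 0.1828] yaw 88.11 tilt [0.009 0.   ] F [-0.3  0.1  0. ] open 0.0851 j [ 0.01  0.13 -0.26  1.17 -0.    1.61]
shift [ 0.1476  0.1188 -0.016 ] rot [ 0.009 -0.     0.   ]
case 640 ((0.5568523406982422, 0.14884953200817108), (0.046439915895462036, 0.05998392030596733), 85.85420989990234) [0.5568 0.1484 0.0442]
```

View pics/w4.png

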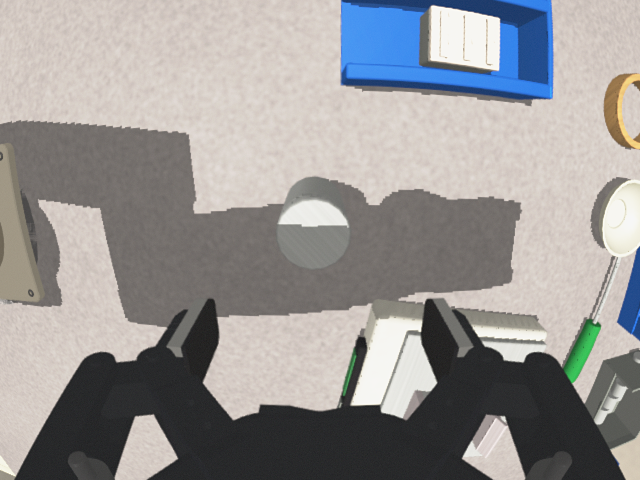

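View pics/t4.png

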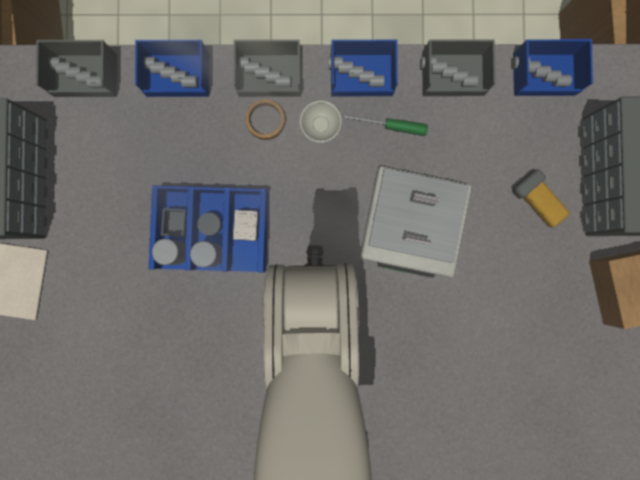

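The tin stands on the bench at (313,233) in the wrist view, and the case in the rack is unmoved. Now I'll go over the case.

```bash
python3 -m pendant '[[[0.03,0.024,0,0,0,0,1],[0.065,0.052,0,0,0,0,1],[0.1,0.08,0,0,0,0,1],[0.13,0.105,0,0,0,0.01,1],[0.148,0.118,0,0,0,0.01,1],[0.148,0.118,0.03,0,0,0.01,1],[0.148,0.118,0.06,0,0,0.01,1],[0.148,0.118,0.08,0,0,0.01,1],[0.148,0.118,0.08,0,0,0.01,1]]]'
python3 - <<'E'
from h import *
go(.5565,.148,.012,87.5)
p=eyes.camera_params("wrist")
im,d=eyes.get_image("wrist");cv2.imwrite("pics/w5.png",im)
P=cloud("wrist",d,p);X,Y,Z=P[...,0],P[...,1],P[...,2]
b,g,r=[im[...,k].astype(int) for k in range(3)]
m=(d>0)&(Z>.038)&(Z<.054)&(X>.5)&(X<.62)&(Y>.11)&(Y<.19)&(b<r+40)
m=cv2.morphologyEx(m.astype(np.uint8),cv2.MORPH_OPEN,np.ones((5,5)))>0
q=P[m];print("case",m.sum(),cv2.minAreaRect(q[:,:2].astype(np.float32)),q.mean(0).round(4))
E
```

```text
time: 9.05
eef_pos: [0.5489, 0.1474, 0.0928]
orientation: [-0.003, 0.722, 0.692, -0.005]
wrist_force: [-0.7, -0.1, 0.4]
opening: 0.0856
t 9.05 pos [0.5489 0.1474 0.0928] yaw 87.55 tilt [-0.011 -0.003] F [-0.7 -0.1  0.4] open 0.0856 j [ 0.26  0.48 -0.03  1.08 -0.    1.88]
shift [0.0012 0.0085 0.0807] rot [-0.011  0.003  0.001]
case 8171 ((0.5544386506080627, 0.148833230137825), (0.04685536399483681, 0.060513004660606384), 86.4358139038086) [0.5542 0.1507 0.0437]
```

View pics/w5.png

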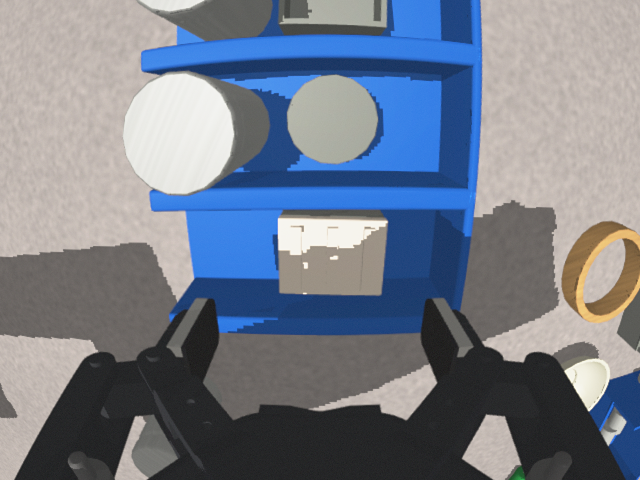

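```bash
python3 -m pendant '[[[0,0,0,0,0,0.01,1],[0,0,0,0,0,0.01,1]]]'
python3 - <<'E'
from h import *
go(.5555,.148,.012,87)
E
```

```text
time: 9.3
eef_pos: [0.554, 0.1486, 0.0997]
orientation: [0.001, 0.726, 0.688, 0.001]
wrist_force: [0.1, 0.2, -0.1]
opening: 0.085
t 9.3 pos [0.554  0.1486 0.0997] yaw 86.94 tilt [0.002 0.001] F [ 0.1  0.2 -0.1] open 0.085 j [ 0.26  0.47 -0.02  1.08  0.    1.89]
shift [-0.0005  0.0013  0.0877] rot [ 0.002 -0.001 -0.001]
```

```bash
python3 -m pendant '[[[0,0.001,0.02,0,0,0,1],[0,0.001,0.04,0,0,0,1],[0,0.001,0.055,0,0,0,1],[0,0.001,0.065,0,0,0,1],[0,0.001,0.075,0,0,0,1],[0,0.001,0.082,0,0,0,1],[0,0.001,0.085,0,0,0,1],[0,0.001,0.085,0,0,0,1],[0,0.001,0.085,0,0,0,1]]]'
python3 - <<'E'
from h import *
go(.5555,.148,.012,87)
im,d=eyes.get_image("wrist");cv2.imwrite("pics/w6.png",im)
E
```

```text
time: 10.2
eef_pos: [0.5545, 0.1484, 0.0139]
orientation: [0.0, 0.726, 0.688, 0.0]
wrist_force: [0.2, -1.0, 0.3]
opening: 0.0855
t 10.2 pos [0.5545 0.1484 0.0139] yaw 86.96 tilt [0.001 0.   ] F [ 0.2 -1.   0.3] open 0.0855 j [ 0.26  0.56 -0.11  0.89 -0.    1.89]
shift [-0.0004  0.001   0.0019] rot [ 0.001 -0.    -0.001]
```

View pics/w6.png

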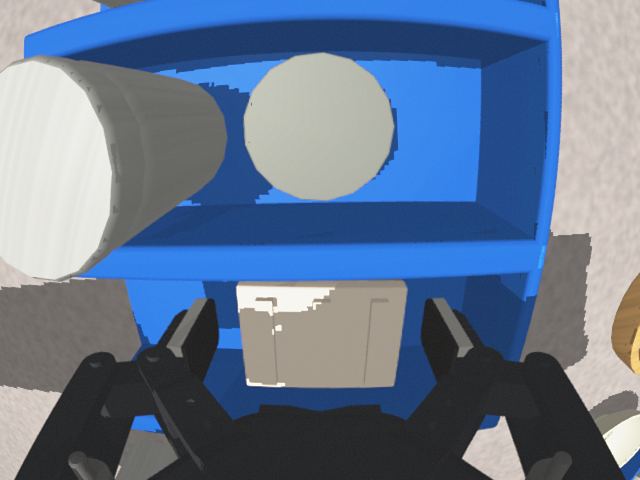

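The case sits centred between the pads, at columns 237–406. I'll close on its short ends.

```bash
python3 -m pendant '[[[0,0,0.002,0,0,0,0.9],[0,0,0.002,0,0,0,0.8],[0,0,0.002,0,0,0,0.7],[0,0,0.002,0,0,0,0.5],[0,0,0.002,0,0,0,0.3],[0,0,0.002,0,0,0,0.3],[0,0,0.002,0,0,0,0.3]]]' 45
python3 -m pendant '[[[0,0,-0.005,0,0,0,0.3],[0,0,-0.012,0,0,0,0.3],[0,0,-0.02,0,0,0,0.3],[0,0,-0.02,0,0,0,0.3]]]' 
python3 - <<'E'
from h import *
go(.60,.0,.09,87)
im,d=eyes.get_image("wrist");cv2.imwrite("pics/w7.png",im)
E
```

```text
time: 10.95
eef_pos: [0.5545, 0.1485, 0.012]
orientation: [0.0, 0.726, 0.688, 0.0]
wrist_force: [-0.2, 0.3, 4.2]
opening: 0.0592
time: 11.35
eef_pos: [0.5551, 0.1486, 0.0328]
orientation: [0.001, 0.726, 0.688, 0.001]
wrist_force: [0.5, 0.2, -0.9]
opening: 0.0594
t 11.35 pos [0.5551 0.1486 0.0328] yaw 86.96 tilt [0.002 0.001] F [ 0.5  0.2 -0.9] open 0.0594 j [ 0.26  0.54 -0.09  0.93  0.    1.89]
shift [-0.146   0.0529 -0.0572] rot [ 0.002 -0.001 -0.001]
```

View pics/w7.png

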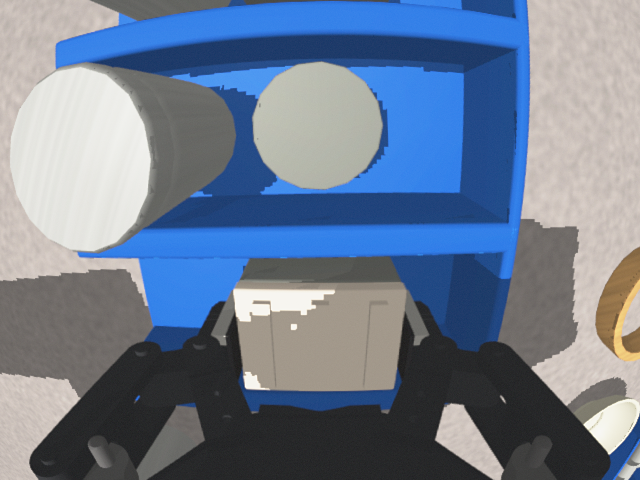

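The case is held level. I'll lift it clear and carry it to the free bench at about (0.60, 0.0).

```bash
python3 -m pendant '[[[0,0,-0.01,0,0,0,0.3],[0,0,-0.03,0,0,0,0.3],[0,0,-0.05,0,0,0,0.3],[0,0,-0.065,0,0,0,0.3],[-0.01,0.003,-0.07,0,0,0,0.3],[-0.03,0.01,-0.07,0,0,0,0.3],[-0.055,0.019,-0.07,0,0,0,0.3],[-0.085,0.03,-0.07,0,0,0,0.3],[-0.115,0.041,-0.07,0,0,0,0.3],[-0.135,0.049,-0.07,0,0,0,0.3],[-0.146,0.053,-0.065,0,0,0,0.3],[-0.146,0.053,-0.05,0,0,0,0.3]]]'
python3 -m pendant '[[[0,0,0.02,0,0,0,0.3],[0,0,0.04,0,0,0,0.3],[0,0,0.055,0,0,0,0.3],[0,0,0.065,0,0,0,0.3],[0,0,0.071,0,0,0,0.3],[0,0,0.0735,0,0,0,0.3],[0,0,0.0735,0,0,0,0.3],[0,0,0.0735,0,0,0,0.3]]]'
python3 - <<'E'
from h import *
go(.60,.0,.006,87)
E
```

```text
time: 12.6
eef_pos: [0.6007, -0.0025, 0.0822]
orientation: [0.001, 0.727, 0.687, 0.001]
wrist_force: [0.1, 0.9, -1.8]
opening: 0.0594
time: 13.4
eef_pos: [0.6, -0.0002, 0.0088]
orientation: [0.001, 0.726, 0.688, 0.001]
wrist_force: [0.3, 0.7, -0.7]
opening: 0.0592
t 13.4 pos [ 6.0e-01 -2.0e-04  8.8e-03] yaw 86.97 tilt [0.001 0.   ] F [ 0.3  0.7 -0.7] open 0.0592 j [-0.    0.61 -0.04  0.92  0.    1.62]
shift [0.0002 0.     0.0028] rot [ 0.001 -0.    -0.001]
```

```bash
python3 -m pendant '[[[0,0,0.001,0,0,0,0.3],[0,0,0.002,0,0,0,0.3],[0,0,0.003,0,0,0,0.3],[0,0,0.003,0,0,0,0.3]]]'
```

```text
time: 13.8
eef_pos: [0.5997, -0.0002, 0.006]
orientation: [0.0, 0.726, 0.688, 0.0]
wrist_force: [-1.0, -0.1, 4.0]
opening: 0.0595
```

Contact: the force reads +4 N. I'll open the fingers gently, rise and turn 90°.

```bash
python3 -m pendant '[[[0,0,0,0,0,0,0.75],[0,0,0,0,0,0,0.85],[0,0,0,0,0,0,1],[0,0,0,0,0,0,1],[0,0,-0.02,0,0,0,1],[0,0,-0.05,0,0,0,1],[0,0,-0.08,0,0,0,1],[0,0,-0.1,0,0,0,1],[0,0,-0.1,0,0,0,1]]]'
python3 -m pendant '[[[0,0,0,0,0,-0.14,1],[0,0,0,0,0,-0.28,1],[0,0,0,0,0,-0.42,1],[0,0,0,0,0,-0.56,1],[0,0,0,0,0,-0.7,1],[0,0,0,0,0,-0.84,1],[0,0,0,0,0,-0.98,1],[0,0,0,0,0,-1.12,1],[0,0,0,0,0,-1.26,1],[0,0,0,0,0,-1.4,1],[0,0,0,0,0,-1.54,1],[0,0,0,0,0,-1.57,1]]]'
python3 -m pendant '[[[0,0,0,0,0,0,1],[0,0,0,0,0,0,1]]]'
python3 - <<'E'
from h import *
go(.6,.0,.006,177)
p=eyes.camera_params("wrist")
im,d=eyes.get_image("wrist");cv2.imwrite("pics/w8.png",im)
P=cloud("wrist",d,p);X,Y,Z=P[...,0],P[...,1],P[...,2]
m=(d>0)&(Z>.03)&(Z<.05)&(X>.54)&(X<.66)&(Y>-.06)&(Y<.06)
m=cv2.morphologyEx(m.astype(np.uint8),cv2.MORPH_OPEN,np.ones((5,5)))>0
q=P[m];print("case",m.sum(),cv2.minAreaRect(q[:,:2].astype(np.float32)),q.mean(0).round(4))
E
```

```text
time: 14.7
eef_pos: [0.602, -0.0002, 0.1087]
orientation: [0.003, 0.726, 0.688, 0.003]
wrist_force: [-0.1, -0.2, 0.0]
opening: 0.0854
time: 15.9
eef_pos: [0.5984, -0.0003, 0.1033]
orientation: [-0.001, 0.025, 1.0, -0.0]
wrist_force: [-1.1, 0.1, -0.1]
opening: 0.0856
time: 16.1
eef_pos: [0.5987, -0.0003, 0.1039]
orientation: [-0.001, 0.027, 1.0, -0.0]
wrist_force: [-0.0, -0.3, 1.0]
opening: 0.0854
t 16.1 pos [ 5.987e-01 -3.000e-04  1.039e-01] yaw 176.87 tilt [-0.002  0.   ] F [-0.  -0.3  1. ] open 0.0854 j [-0.    0.51  0.07  1.13  0.    0.05]
shift [-0.0014  0.0003  0.0979] rot [-0.    -0.002 -0.002]
case 7140 ((0.5984746813774109, 0.00019670091569423676), (0.04651600494980812, 0.0607801228761673), 87.32683563232422) [5.961e-01 1.000e-04 3.770e-02]
```

View pics/w8.png

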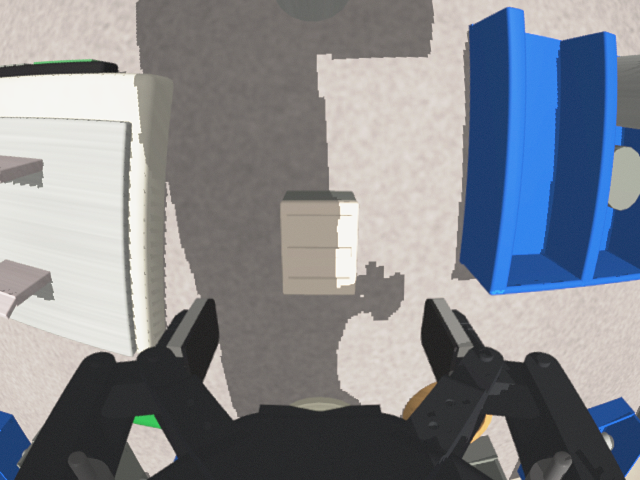

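The case stands lid up at (0.599, 0.0), as planned. I'll go down on its long sides.

```bash
python3 -m pendant '[[[0,0,0.02,0,0,0,1],[0,0,0.04,0,0,0,1],[0,0,0.06,0,0,0,1],[0,0,0.078,0,0,0,1],[0,0,0.088,0,0,0,1],[0,0,0.094,0,0,0,1],[0,0,0.094,0,0,0,1],[0,0,0.094,0,0,0,0.8],[0,0,0.094,0,0,0,0.6],[0,0,0.094,0,0,0,0.4],[0,0,0.094,0,0,0,0.2],[0,0,0.094,0,0,0,0.2]]]' 45
python3 -m pendant '[[[0,0,0,0,0,0,0.2],[0,0,0,0,0,0,0.2],[0,0,-0.01,0,0,0,0.2],[0,0,-0.02,0,0,0,0.2],[0,0,-0.02,0,0,0,0.2]]]'
python3 - <<'E'
from h import *
go(.564,-.209,.06,168)
im,d=eyes.get_image("wrist");cv2.imwrite("pics/w9.png",im)
E
```

```text
time: 17.35
eef_pos: [0.6003, -0.0003, 0.0122]
orientation: [0.001, 0.027, 1.0, -0.0]
wrist_force: [-0.1, -1.2, 5.2]
opening: 0.0453
time: 17.85
eef_pos: [0.6004, -0.0002, 0.0326]
orientation: [0.001, 0.027, 1.0, 0.0]
wrist_force: [0.4, 0.3, -2.4]
opening: 0.0453
t 17.85 pos [ 6.004e-01 -2.000e-04  3.260e-02] yaw 176.92 tilt [0.003 0.   ] F [ 0.4  0.3 -2.4] open 0.0453 j [-0.    0.58 -0.02  0.97  0.    0.05]
shift [ 0.025  -0.2104 -0.0275] rot [0.    0.003 0.156]
```

View pics/w9.png

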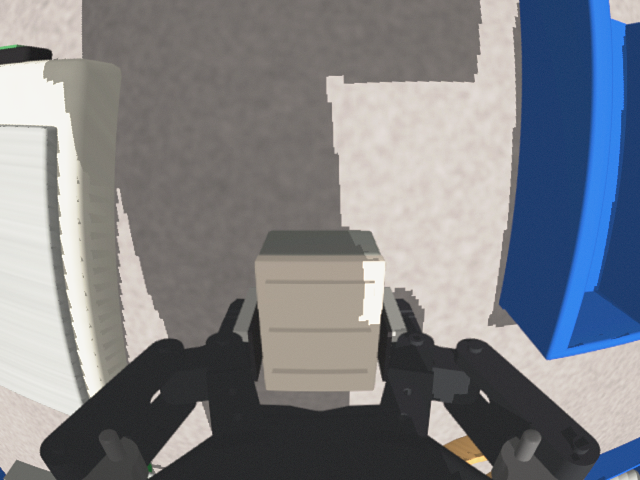

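Gripped squarely by the long sides. I'll lift and go over the scale.

```bash
python3 -m pendant '[[[0,0,-0.015,0,0,0,0.2],[0,0,-0.04,0,0,0,0.2],[0,0,-0.07,0,0,0,0.2],[0,0,-0.1,0,0,0,0.2],[0,-0.005,-0.12,0,0,0,0.2],[0.003,-0.02,-0.13,0,0,0.02,0.2],[0.006,-0.045,-0.13,0,0,0.04,0.2],[0.01,-0.075,-0.13,0,0,0.06,0.2],[0.013,-0.105,-0.13,0,0,0.08,0.2],[0.017,-0.135,-0.13,0,0,0.1,0.2],[0.02,-0.165,-0.13,0,0,0.12,0.2],[0.023,-0.19,-0.13,0,0,0.14,0.2]]]'
python3 -m pendant '[[[0.001,-0.01,0,0,0,0.01,0.2],[0.002,-0.017,0,0,0,0.016,0.2],[0.002,-0.02,0,0,0,0.016,0.2],[0.002,-0.02,0,0,0,0.016,0.2]]]'
cat > stops.py <<'E'
from h import *
import sys
p=eyes.camera_params("wrist")
im,d=eyes.get_image("wrist");cv2.imwrite(sys.argv[1],im)
P=cloud("wrist",d,p);X,Y,Z=P[...,0],P[...,1],P[...,2]
go(.564,-.209,.062,168)
m=(d>0)&(Z>.075)&(Z<.11)&(X>.45)&(X<.66)&(Y<-.12)&(Y>-.3)
n,L,S,C=cv2.connectedComponentsWithStats(m.astype(np.uint8))
for i in range(1,n):
    if S[i,4]>60:
        q=P[L==i];print("comp",S[i],C[i].round(),cv2.minAreaRect(q[:,:2].astype(np.float32)),q.mean(0).round(4),q.min(0).round(3),q.max(0).round(3))
E
python3 stops.py pics/w10.png
```

```text
time: 19.1
eef_pos: [0.5644, -0.191, 0.1596]
orientation: [-0.001, 0.098, 0.995, 0.0]
wrist_force: [0.6, -0.4, -2.1]
opening: 0.0456
time: 19.5
eef_pos: [0.5602, -0.2076, 0.1608]
orientation: [-0.0, 0.104, 0.995, 0.0]
wrist_force: [0.1, 1.0, -1.9]
opening: 0.0452
t 19.55 pos [ 0.5604 -0.2072  0.1609] yaw 168.04 tilt [-0.  0.] F [ 0.5  0.2 -1.3] open 0.0452 j [-0.35  0.47  0.15  1.25  0.   -0.15]
shift [-0.0039 -0.0011  0.0989] rot [ 0.    -0.     0.001]
comp [ 272  175   91   18 1501] [317. 183.] ((0.5198463201522827, -0.19972926378250122), (0.04985382780432701, 0.011103377677500248), 78.1146011352539) [ 0.5188 -0.1997  0.0982] [ 0.51  -0.225  0.075] [ 0.53  -0.175  0.106]
```

View pics/w10.png

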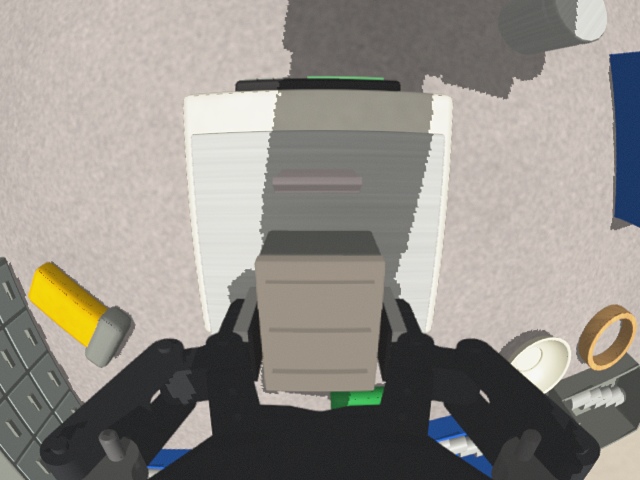

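The wrist view shows the near stop at (317,183). The far stop is hidden behind the case. Correcting for each camera's offset, measured at my earlier grasps, the seat comes out at about (0.5625, -0.209), yaw -12°. I'll align and descend in stages.

```bash
python3 -m pendant '[[[-0.001,-0.001,0,0,0,0,0.2],[-0.003,-0.001,0.005,0,0,0,0.2],[-0.003,-0.001,0.02,0,0,0,0.2],[-0.003,-0.001,0.035,0,0,0,0.2],[-0.003,-0.001,0.043,0,0,0,0.2],[-0.003,-0.001,0.043,0,0,0,0.2],[-0.003,-0.001,0.043,0,0,0,0.2]]]'
python3 - <<'E'
from h import *
go(.563,-.209,.062,168)
for c in("wrist","scene"):
    im,d=eyes.get_image(c)
    if c=="scene": im=cv2.resize(im[220:400,90:290],None,fx=3,fy=3,interpolation=cv2.INTER_CUBIC)
    cv2.imwrite(f"pics/{c}11.png",im)
E
```

```text
time: 20.25
eef_pos: [0.5633, -0.2094, 0.1181]
orientation: [0.0, 0.105, 0.995, 0.0]
wrist_force: [-0.6, 0.3, -1.0]
opening: 0.045
t 20.25 pos [ 0.5633 -0.2094  0.1181] yaw 168.0 tilt [0. 0.] F [-0.6  0.3 -1. ] open 0.045 j [-0.36  0.51  0.09  1.16  0.   -0.15]
shift [0.0003 0.0004 0.0561] rot [ 0.  0. -0.]
```

View pics/wrist11.png

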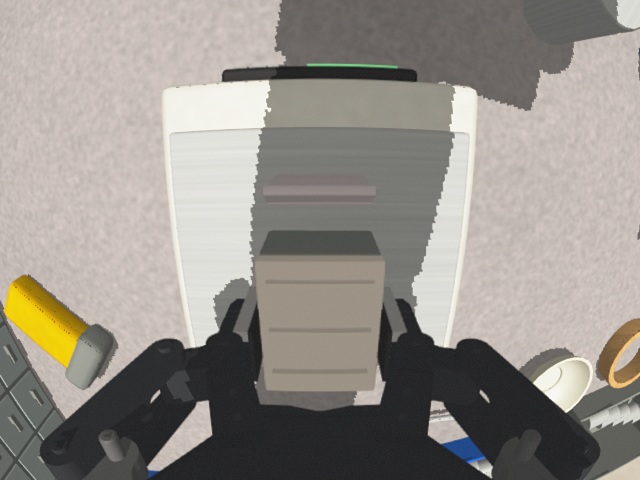

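View pics/scene11.png

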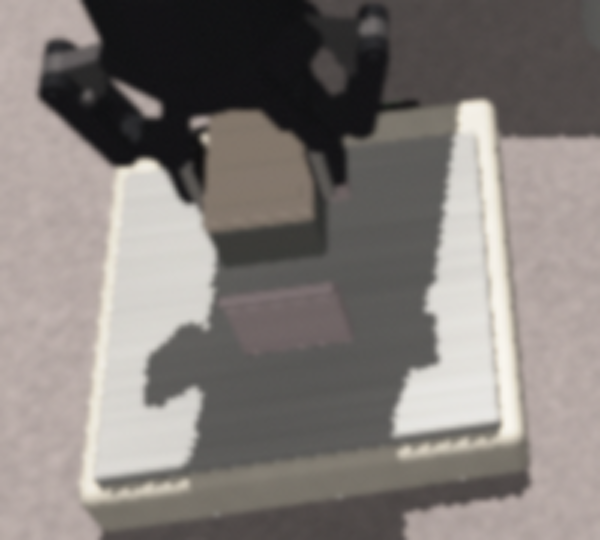

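The near stop is centred at column 320, in line with the case. I'll descend.

```bash
python3 -m pendant '[[[0,0,0.006,0,0,0,0.2],[0,0,0.014,0,0,0,0.2],[0,0,0.022,0,0,0,0.2],[0,0,0.03,0,0,0,0.2],[0,0,0.03,0,0,0,0.2]]]'
python3 - <<'E'
from h import *
go(.563,-.209,.062,168)
for c in("wrist","scene"):
    im,d=eyes.get_image(c)
    im=cv2.resize(im[220:400,90:290],None,fx=3,fy=3,interpolation=cv2.INTER_CUBIC) if c=="scene" else cv2.resize(im[150:410,180:460],None,fx=2.2,fy=2.2)
    cv2.imwrite(f"pics/{c}12.png",im)
E
```

```text
time: 20.85
eef_pos: [0.5617, -0.2091, 0.0859]
orientation: [-0.002, 0.105, 0.995, 0.0]
wrist_force: [-0.3, 0.3, -1.6]
opening: 0.0452
t 20.85 pos [ 0.5617 -0.2091  0.0859] yaw 167.98 tilt [-0.003  0.001] F [-0.3  0.3 -1.6] open 0.0452 j [-0.36  0.53  0.05  1.09  0.   -0.15]
shift [-0.0014  0.0003  0.0239] rot [ 0.001 -0.004 -0.   ]
```

View pics/wrist12.png

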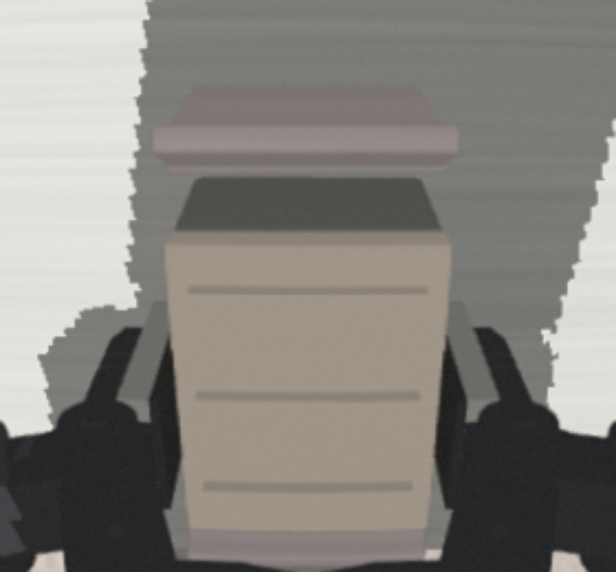

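View pics/scene12.png

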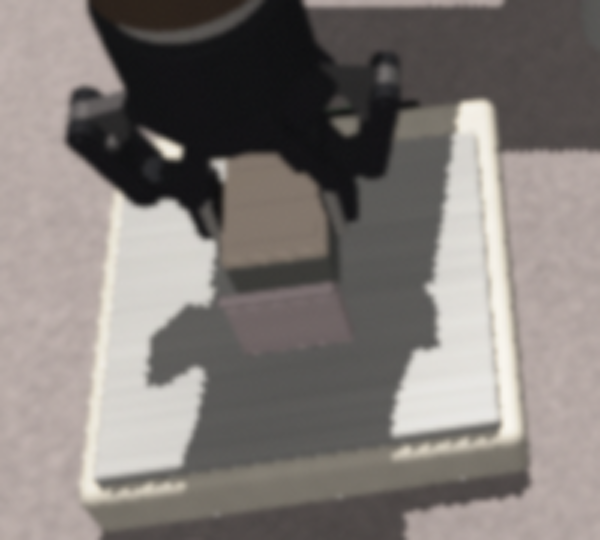

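The case is entering between the stops and there is no contact. I'll continue slowly.

```bash
python3 -m pendant '[[[0,0,0.004,0,0,0,0.2],[0,0,0.009,0,0,0,0.2],[0,0,0.014,0,0,0,0.2],[0,0,0.019,0,0,0,0.2],[0,0,0.022,0,0,0,0.2],[0,0,0.023,0,0,0,0.2],[0,0,0.023,0,0,0,0.2]]]'
python3 - <<'E'
from h import *
go(.563,-.209,.062,168)
im,d=eyes.get_image("wrist")
cv2.imwrite("pics/w13.png",cv2.resize(im[150:410,180:460],None,fx=2.2,fy=2.2))
E
```

```text
time: 21.65
eef_pos: [0.5629, -0.2095, 0.0648]
orientation: [-0.0, 0.105, 0.995, 0.0]
wrist_force: [0.2, -0.0, -1.7]
opening: 0.0451
t 21.65 pos [ 0.5629 -0.2095  0.0648] yaw 167.98 tilt [-0.  0.] F [ 0.2 -0.  -1.7] open 0.0451 j [-0.36  0.55  0.02  1.04  0.   -0.15]
shift [0.     0.0005 0.0028] rot [ 0. -0. -0.]
```

View pics/w13.png

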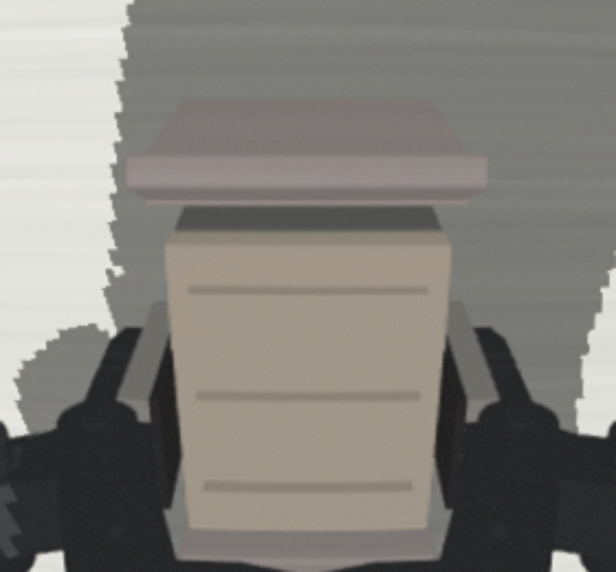

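```bash
python3 -m pendant '[[[0,0,0.001,0,0,0,0.2],[0,0,0.002,0,0,0,0.2],[0,0,0.002,0,0,0,0.2],[0,0,0.003,0,0,0,0.2],[0,0,0.003,0,0,0,0.2]]]'
```

```text
time: 22.2
eef_pos: [0.5632, -0.2096, 0.0622]
orientation: [0.0, 0.105, 0.995, -0.0]
wrist_force: [-0.4, 0.0, -0.5]
opening: 0.0456
```

```bash
python3 -m pendant '[[[0,0,0.0005,0,0,0,0.2],[0,0,0.001,0,0,0,0.2],[0,0,0.001,0,0,0,0.2]]]'
```

```text
time: 22.5
eef_pos: [0.5632, -0.2096, 0.0622]
orientation: [0.0, 0.105, 0.995, -0.0]
wrist_force: [-2.4, 1.0, 6.3]
opening: 0.0455
```

Contact at 6 N. I'll release and rise.

```bash
python3 -m pendant '[[[0,0,0,0,0,0,0.6],[0,0,0,0,0,0,0.7],[0,0,0,0,0,0,0.85],[0,0,0,0,0,0,1],[0,0,0,0,0,0,1],[0,0,-0.02,0,0,0,1],[0,0,-0.05,0,0,0,1],[0,0,-0.09,0,0,0,1],[0,0,-0.12,0,0,0,1],[0,0,-0.12,0,0,0,1],[0,0,-0.12,0,0,0,1]]]'
cat > chk.py <<'E'
from h import *
import sys
p=eyes.camera_params("wrist")
im,d=eyes.get_image("wrist");cv2.imwrite(sys.argv[1],im)
P=cloud("wrist",d,p);X,Y,Z=P[...,0],P[...,1],P[...,2]
A=np.radians(-12);R2=np.array([[np.cos(A),np.sin(A)],[-np.sin(A),np.cos(A)]])
go(.43,.005,.18,88)
Q=(P[...,:2]-np.array([.5625,-.209]))@R2.T
m=(d>0)&(Z>.083)&(Z<.096)&(abs(Q[...,0])<.034)&(abs(Q[...,1])<.05)
m=cv2.morphologyEx(m.astype(np.uint8),cv2.MORPH_OPEN,np.ones((5,5)))>0
q=Q[m];print("case in seat est",m.sum(),cv2.minAreaRect(q.astype(np.float32)),np.percentile(P[m][:,2],[2,50,98]))
for sgn in(-1,1):
    m=(d>0)&(Z>.096)&(Z<.115)&(sgn*Q[...,0]>.033)&(sgn*Q[...,0]<.06)&(abs(Q[...,1])<.05)
    if m.sum()>20: q=Q[m];print("stop",m.sum(),cv2.minAreaRect(q.astype(np.float32)),q.min(0),q.max(0))
E
python3 chk.py pics/w14.png
```

```text
time: 23.6
eef_pos: [0.5635, -0.2098, 0.1818]
orientation: [0.001, 0.105, 0.995, -0.0]
wrist_force: [-0.1, -0.9, -0.0]
opening: 0.0854
t 23.65 pos [ 0.5627 -0.2095  0.1804] yaw 167.98 tilt [-0.001  0.   ] F [-0.   0.5 -0.3] open 0.0854 j [-0.36  0.47  0.2   1.3  -0.   -0.15]
shift [0.1745 0.1821 0.0006] rot [-0.000e+00 -1.000e-03  1.396e+00]
case in seat est 5756 ((-0.0006076246500015259, 5.73229044675827e-05), (0.06051154062151909, 0.04613151028752327), 0.24125218391418457) [0.08568926 0.08733697 0.09089632]
stop 939 ((-0.04485846310853958, -3.170780837535858e-05), (0.0500151664018631, 0.008045461028814316), 89.92048645019531) [-0.04891487 -0.02503969] [-0.04083442  0.02497888]
stop 1015 ((0.04064197838306427, -3.4749507904052734e-05), (0.008887830190360546, 0.04986177757382393), 0.1494874209165573) [ 0.03616484 -0.02496564] [0.04512951 0.02489687]
```

View pics/w14.png

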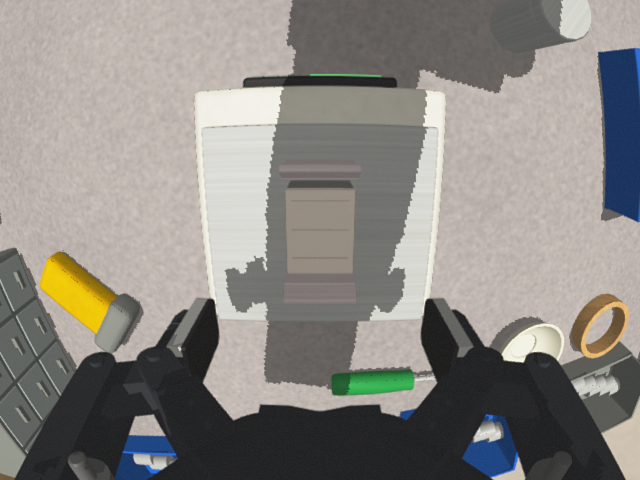

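The case rests lid up. Its centre is about 1.4 mm from the midpoint of the stops along x, about 0 mm along y, and it is square to them. Now I'll go back for the tin.

```bash
python3 -m pendant '[[[0.016,0.017,0,0,0,0.13,1],[0.032,0.033,0,0,0,0.25,1],[0.048,0.05,0,0,0,0.38,1],[0.063,0.066,0,0,0,0.51,1],[0.079,0.083,0,0,0,0.63,1],[0.095,0.099,0,0,0,0.76,1],[0.111,0.116,0,0,0,0.89,1],[0.127,0.132,0,0,0,1.02,1],[0.143,0.149,0,0,0,1.14,1],[0.159,0.166,0,0,0,1.27,1],[0.174,0.182,0,0,0,1.396,1],[0.174,0.182,0,0,0,1.396,1]]]'
python3 -m pendant '[[[0,0,0,0,0,0,1],[0,0,0,0,0,0,1]]]'
python3 - <<'E'
from h import *
go(.4305,.0044,.0497,88.1)
p=eyes.camera_params("wrist")
im,d=eyes.get_image("wrist");cv2.imwrite("pics/w15.png",im)
P=cloud("wrist",d,p);X,Y,Z=P[...,0],P[...,1],P[...,2]
m=(d>0)&(Z>.08)&(Z<.1)&(X>.37)&(X<.5)&(Y>-.08)&(Y<.09)
n,L,S,C=cv2.connectedComponentsWithStats(m.astype(np.uint8))
for i in range(1,n):
  if S[i,4]>100:
    q=P[L==i];print(S[i,4],cv2.minEnclosingCircle(q[:,:2].astype(np.float32)),q.mean(0).round(4))
E
```

```text
time: 24.85
eef_pos: [0.4281, 0.0062, 0.1793]
orientation: [-0.002, 0.719, 0.695, -0.002]
wrist_force: [-0.1, -0.1, 0.1]
opening: 0.0848
time: 25.05
eef_pos: [0.4308, 0.0042, 0.1804]
orientation: [-0.0, 0.719, 0.695, -0.0]
wrist_force: [0.7, -0.3, 0.6]
opening: 0.0856
t 25.05 pos [0.4308 0.0042 0.1804] yaw 88.04 tilt [-0.001 -0.   ] F [ 0.7 -0.3  0.6] open 0.0856 j [ 0.01  0.14 -0.26  1.17 -0.    1.62]
shift [ 0.0002 -0.0002  0.1307] rot [-0.001  0.    -0.001]
4434 ((0.42948490381240845, 0.004754481837153435), 0.026368865743279457) [0.4293 0.0065 0.0877]
```

View pics/w15.png

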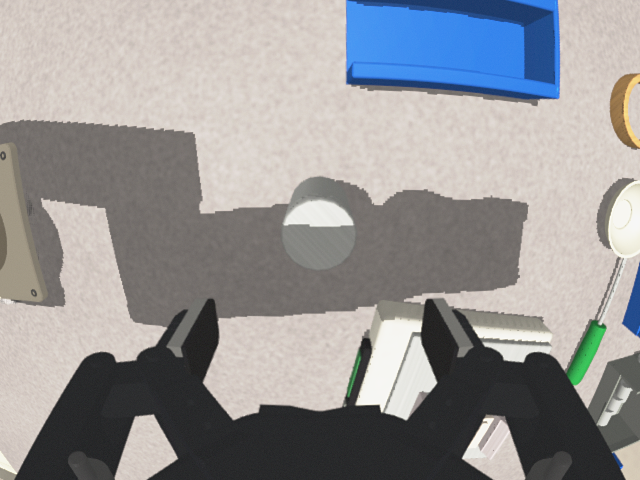

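The tin stands exactly where I left it, at (319,234). I'll go down and grip it.

```bash
python3 -m pendant '[[[0,0,0.02,0,0,0,1],[0,0,0.05,0,0,0,1],[0,0,0.085,0,0,0,1],[0,0,0.11,0,0,0,1],[0,0,0.123,0,0,0,1],[0,0,0.129,0,0,0,1],[0,0,0.13,0,0,0,1],[0,0,0.13,0,0,0,1],[0,0,0.13,0,0,0,0.8],[0,0,0.13,0,0,0,0.6],[0,0,0.13,0,0,0,0.4],[0,0,0.13,0,0,0,0.2]]]' 50
python3 -m pendant '[[[0,0,0,0,0,0,0.2],[0,0,0,0,0,0,0.2],[0,0,0,0,0,0,0.2],[0,0,-0.005,0,0,0,0.2],[0,0,-0.02,0,0,0,0.2],[0,0,-0.045,0,0,0,0.2],[0,0,-0.07,0,0,0,0.2],[0,0,-0.088,0,0,0,0.2],[0,0,-0.093,0,0,0,0.2],[0,0,-0.093,0,0,0,0.2]]]'
python3 - <<'E'
from h import *
go(.493,.1524,.1399,88.1)
E
```

```text
time: 26.3
eef_pos: [0.4311, 0.0046, 0.052]
orientation: [0.001, 0.719, 0.695, 0.0]
wrist_force: [-1.0, -0.1, 5.2]
opening: 0.0506
time: 27.3
eef_pos: [0.431, 0.0047, 0.1443]
orientation: [0.0, 0.719, 0.695, 0.0]
wrist_force: [0.0, 0.0, -4.0]
opening: 0.0507
t 27.3 pos [0.431  0.0047 0.1443] yaw 88.0 tilt [0.001 0.   ] F [ 0.  0. -4.] open 0.0507 j [ 0.01  0.17 -0.33  1.08  0.    1.62]
shift [0.1498 0.0568 0.0045] rot [ 0.001 -0.    -0.002]
```

```bash
python3 -m pendant '[[[0.01,0.004,0,0,0,0,0.2],[0.03,0.011,0,0,0,0,0.2],[0.055,0.021,0,0,0,0,0.2],[0.085,0.032,0,0,0,0,0.2],[0.115,0.044,0,0,0,0,0.2],[0.135,0.051,0,0,0,0,0.2],[0.147,0.056,0,0,0,0,0.2],[0.15,0.057,0,0,0,0,0.2],[0.15,0.057,0,0,0,0,0.2],[0.15,0.057,0,0,0,0,0.2]]]'
python3 - <<'E'
from h import *
go(.4935,.1525,.058,88.1)
im,d=eyes.get_image("wrist");cv2.imwrite("pics/w16.png",im)
E
```

```text
time: 28.3
eef_pos: [0.4923, 0.1517, 0.1435]
orientation: [-0.0, 0.72, 0.694, -0.001]
wrist_force: [0.9, 0.0, -2.9]
opening: 0.0505
t 28.3 pos [0.4923 0.1517 0.1435] yaw 87.95 tilt [-0.001 -0.001] F [ 0.9  0.  -2.9] open 0.0505 j [ 0.3   0.33 -0.11  1.13 -0.    1.91]
shift [0.0009 0.0013 0.0855] rot [-0.001  0.001 -0.003]
```

View pics/w16.png

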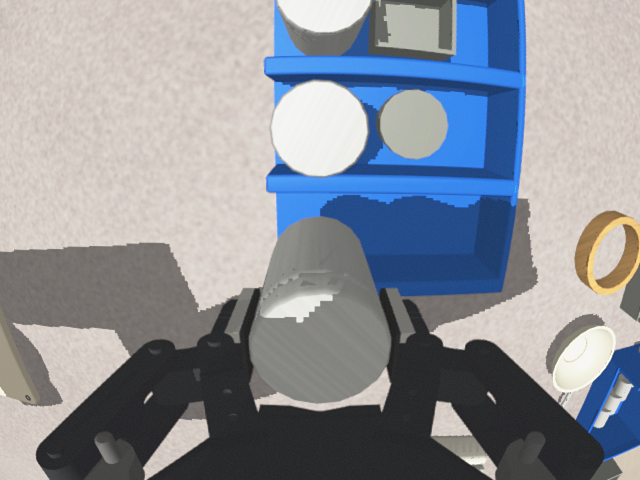

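The tin is over its lane, and the view matches the one from when I lifted it out. I'll lower it.

```bash
python3 -m pendant '[[[0.001,0.001,0.008,0,0,0,0.2],[0.001,0.001,0.022,0,0,0,0.2],[0.001,0.001,0.04,0,0,0,0.2],[0.001,0.001,0.055,0,0,0,0.2],[0.001,0.001,0.068,0,0,0,0.2],[0.001,0.001,0.077,0,0,0,0.2],[0.001,0.001,0.081,0,0,0,0.2],[0.001,0.001,0.082,0,0,0,0.2],[0.001,0.001,0.082,0,0,0,0.2]]]'
python3 -m pendant '[[[0,0,0.001,0,0,0,0.2],[0,0,0.002,0,0,0,0.2],[0,0,0.002,0,0,0,0.2]]]'
```

```text
time: 29.25
eef_pos: [0.4943, 0.1535, 0.0623]
orientation: [0.0, 0.719, 0.695, 0.0]
wrist_force: [-0.3, -0.5, -2.3]
opening: 0.0507
time: 29.55
eef_pos: [0.4941, 0.1536, 0.0602]
orientation: [0.0, 0.719, 0.695, 0.0]
wrist_force: [-0.3, 0.5, -2.5]
opening: 0.0503
```

```bash
python3 -m pendant '[[[-0.001,-0.001,0.0005,0,0,0,0.2],[-0.001,-0.001,0.0015,0,0,0,0.2],[-0.001,-0.001,0.002,0,0,0,0.2],[-0.001,-0.001,0.002,0,0,0,0.2]]]'
python3 -m pendant '[[[0,0,0.0005,0,0,0,0.2],[0,0,0.001,0,0,0,0.2],[0,0,0.001,0,0,0,0.2]]]'
```

```text
time: 29.95
eef_pos: [0.4929, 0.1525, 0.0581]
orientation: [-0.0, 0.719, 0.695, -0.0]
wrist_force: [-0.2, 0.1, -2.2]
opening: 0.0508
time: 30.25
eef_pos: [0.4929, 0.1526, 0.058]
orientation: [0.0, 0.719, 0.695, 0.0]
wrist_force: [-4.6, -0.7, 5.7]
opening: 0.0505
```

Contact. I'll release and rise.

```bash
python3 -m pendant '[[[0,0,0,0,0,0,0.66],[0,0,0,0,0,0,0.75],[0,0,0,0,0,0,0.85],[0,0,0,0,0,0,1],[0,0,0,0,0,0,1],[0,0,0,0,0,0,1],[0,0,-0.02,0,0,0,1],[0,0,-0.06,0,0,0,1],[0,0,-0.1,0,0,0,1],[0,0,-0.13,0,0,0,1],[0,0,-0.13,0,0,0,1]]]'
python3 -m pendant '[[[-0.05,0,0,0,0,0,1],[-0.09,-0.03,0,0,0,0,1],[-0.13,-0.08,0,0,0,0,1],[-0.15,-0.12,0,0,0,0,1],[-0.15,-0.15,0,0,0,0,1],[-0.15,-0.15,0,0,0,0,1],[-0.15,-0.15,0,0,0,0,1]]]'
python3 - <<'E'
from h import *
go(.4,0,.2,88)
for c in("top","scene"):
    im,d=eyes.get_image(c);cv2.imwrite(f"pics/{c}20.png",im)
    P=cloud(c,d);Zz=P[...,2];X,Y=P[...,0],P[...,1];b=(d>0)&(X>.3)&(X<.7)
    m=b&(Y>.05)&(Zz>.085)&(Zz<.105)&(Y<.4)
    n,L,S,C=cv2.connectedComponentsWithStats(m.astype(np.uint8))
    for i in range(1,n):
        if S[i,4]>30:
            q=P[L==i];print(c,"tin",S[i,4],np.round(cv2.minEnclosingCircle(q[:,:2].astype(np.float32))[0],4),np.median(q[:,2]).round(4))
E
```

```text
time: 31.35
eef_pos: [0.496, 0.1535, 0.1921]
orientation: [0.002, 0.719, 0.695, 0.004]
wrist_force: [1.5, 0.1, -0.8]
opening: 0.0856
time: 32.05
eef_pos: [0.3374, 0.0078, 0.1868]
orientation: [0.0, 0.72, 0.694, 0.0]
wrist_force: [0.5, -0.6, -0.3]
opening: 0.0854
t 32.05 pos [0.3374 0.0078 0.1868] yaw 87.97 tilt [0.001 0.   ] F [ 0.5 -0.6 -0.3] open 0.0854 j [ 0.02 -0.06 -0.45  1.18  0.    1.63]
shift [-0.0055  0.0628 -0.0132] rot [ 0.001 -0.    -0.001]
top tin 555 [0.5012 0.2998] 0.0943
top tin 551 [0.4966 0.2248] 0.0942
top tin 542 [0.4935 0.153 ] 0.0941
scene tin 585 [0.5017 0.2978] 0.0928
scene tin 604 [0.4987 0.2226] 0.093
scene tin 641 [0.4943 0.1511] 0.0929
```

View pics/scene20.png

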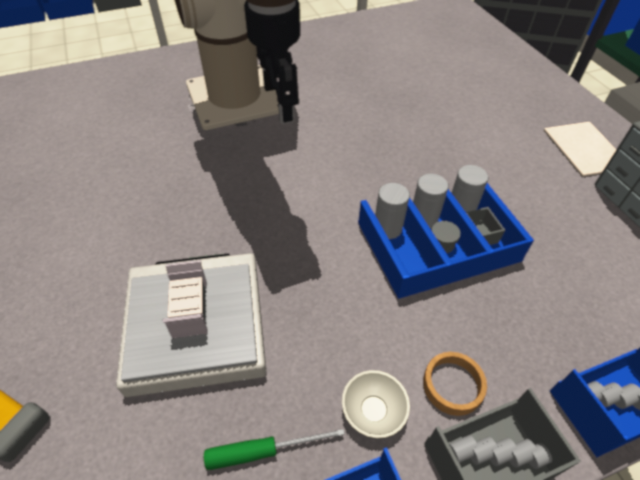

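View pics/top20.png

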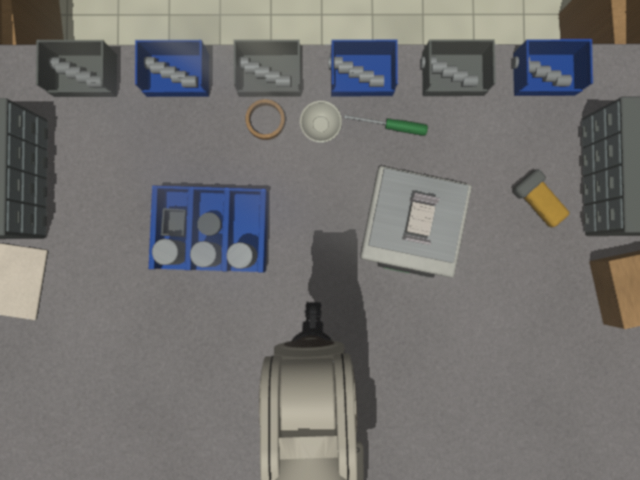

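Both pictures agree. The case lies lid up between the stops, at (185,297) in the scene view and (422,215) in the top view. All three tins, the pot and the bin are in place, and tin3 is within about 1 mm of its start. I'm handing in.

```bash
python3 -c "
from workcell import ctrl
print(ctrl.close_job())"
```

```text
the job is handed in; nothing more can be done
None
```

The case is on the counting scale, lid up between the stops, and tin3 is back upright in its lane; I handed the job in at about 32 s. I set tin3 aside on the bench, lifted the case out by its short ends, put it down and took it again by its long sides. I then lowered it onto the scale until the wrist force showed contact.

- **Case:** the wrist camera put its centre about 1.4 mm from the midpoint of the stops along x and about 0.1 mm along y. It is about 0.004 rad off square.
- **Tins:** tin3 measured about 1 mm or less from its start in both fixed cameras. Tin1 and tin2 read within about 1.3 mm of their start, which is within camera noise.
- **Pot and bin:** I never touched them, and they look unmoved in the last pictures; I did not measure them.
- **Disagreement:** the cameras differed by 2 to 3 mm in x. I corrected for this with the positions measured at the grasps. No check failed, and the job reported no verdict.

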